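Test the stop button of the edge-burnishing machine

TASK

Test the burnishing machine's stop button, using only pushes of the fingertips and gripping nothing: push the red mushroom button fully in and take the fingers off so that it is seen to stay latched, then push one of its ears round clockwise (seen from above) until the button pops back out, and let it spring back. After that press the blue reset button fully down and leave it free. Leave everything else on the bench where it stands.

Things in the scene. Friction and masses are not known exactly. Their poses are not given: they have to be found in the camera images.
- station: Stop station, bolted down: grey box 130 x 130 x 50 mm with a yellow top face at 50 mm, carrying the red mushroom button on its vertical centre line (a black collar 54 mm across rises to 56 mm). Origin: centre of the underside, on the bench; x, y along its sides, z up. Its place and yaw vary.
- stop (a joint): How far the mushroom button is pushed in, m: 0 out, 0.0125 at the end stop. It goes straight down with the ears. A spring pushes it out: about 3.5 N at first, about 8 N at the end. Pushed in more than 0.0100 a pawl latches it (push to 0.012 to be sure), and let go it stays at about 0.0096. The first touch can read as a short kick of 15 N before it yields, so a force stop below about 20 N may halt too early. Unlatched it springs back to 0.
- twist (a joint): Clockwise turn of the mushroom head with its ears seen from above, rad: 0 at rest, 0.9 at the stop; it cannot turn the other way. A light spring (about 0.02 to 0.05 N m) returns it to 0. Turned past about 0.5 while latched, the pawl lets go and the button pops out; turn to about 0.75 to be sure.
- stop_top (a point): Top centre of the red mushroom head, the place to press: a round, nearly flat head 48 mm across and 20 mm high, its top 98 mm above the bench when out and about 88.5 mm when latched. The point's axes turn with the head: the ears lie along its +y and -y.
- ear_left (a point): Middle of the top of one ear (white stripe on it), on the +y side of the head when twist is 0, 40 mm from the head's axis. Each ear is a red bar standing out radially from the head to 52 mm from the axis, 12 mm wide, 14 mm high, its top 6 mm below the head's top (92 mm above the bench when out, about 82.5 mm latched), open space of 18 mm below it even when latched. Clockwise means that this ear moves to the station's +x when twist is 0. The point's axes are those of the head.
- ear_right (a point): The same point on the opposite ear, on the head's -y side; clockwise it moves to the station's -x.
- reset_box: Reset station, bolted down: grey box 80 x 80 x 45 mm with an aluminium top and one blue push button in its middle. Origin: centre of the underside. Its place and yaw vary; it may stand left or right of the stop station.
- reset (a joint): How far the blue button is pressed, m: 0 free, 0.006 fully down (about 5 N); it springs back. As with the stop button, the first touch can read as a short kick of 15 N.
- reset_top (a point): Top centre of the blue button, 32 mm across, 63 mm above the bench when free, in a black ring 48 mm across whose rim is 57 mm above the bench.
- paint: Loose orange bottle of edge paint with black cap, 48 mm across, 110 mm high, standing; origin at the centre of its underside. Leave alone.
- hammer: Loose hammer lying on the bench, about 260 mm long along its x. Leave alone.
- slicker: Loose turned wooden edge slicker, 38 mm across, 94 mm high, standing; origin at the centre of its underside. Leave alone.
- wax: Loose amber glass wax jar with brass lid, 70 mm across, 45 mm high, standing; origin at the centre of its underside. Leave alone.
Mind the look-alikes: they are no part of the job. What is shaped like the reset_box but purple is not meant.

How it is judged:
By the outcome, as a careful person would: the job done as asked, in the order asked, and still so for the second after the job is handed in, with the robot touching nothing.
It also fails if it takes over 54 s, if anything falls off the work surface, if the arm or the gripper's body presses on something with over 40 N, if the wrist force passes 120 N, or if a joint passes its speed limit or range.

ROBOT

A 6-joint arm with a two-finger parallel gripper is mounted at the origin on the work surface. World frame = base frame: x ahead of the robot, y to its left, z up, the work surface at z = 0. Lengths are in m, angles in rad, forces in N, time in s.
With the tool pointing down it reaches from about 0.35 to 0.925 m from the base axis. Payload 6.4 kg.
Tool frame: the origin (TCP) lies at the centre of the arm's flange, where the gripper is bolted on; the fingertips stand 173 mm ahead of it and the grasp point (between the pads) lies 155 mm ahead of it; z points along the fingers, y is the line along which they close (so a half turn about z gives the same grasp; the last joint's range is limited). The gripper opens to 85 mm and grips with 20 to 120 N. Pads are 22 mm wide; open, the fingers measure 114 mm over their backs; the gripper's body (76 mm by 85 mm) begins 54 mm behind the grasp point. The pads swing forward as they close: fully open they stand 13 mm farther back than shut.
Start: joints at [1.053, 0.245, 1.558, -0, 1.339, -0.174], TCP at [0.219, 0.612, 0.405] pointing down, gripper open.
Joint ranges: [-3.13, 3.13], [-1.02, 2.26], [0.13, 2.54], [-0.95, 4.09], [0.21, 2.88], [-2.74, 2.74]. Speed limits (rad/s): [2.57, 2.57, 3.14, 3.14, 3.14, 3.14].

INTERFACE

Orientations are given as a rotation vector (axis times angle).
In Python, from bench import monitor, cams, job_done gives the robot as it stands. The module is installed in compiled form; this text tells all that it offers.
- The arm moves only by the tool move_arm, never from a script. Its argument "motion" is text: rows parted by semicolons, each of 4 numbers parted by spaces: the shift along the world's x, y, z in m, then the turn about the world's z in rad. In form: tx ty tz spin; .... A call has 1 to 20 rows; each row is the pose to reach, as a shift and turn from the pose commanded when the call began; what a row does not reach only later rows make up. A row lasts 1/12 s, in which the tool goes at most 41.7 mm and 7.16 degrees, less where a joint would pass 70% of its speed; a pose out of reach is approached as far as the arm can. A call with a gripper value outside its range is refused whole. "hand" is the finger opening in m, from 0 to 0.0854, set as the call begins (left out, the last holds). The fingers move at their own pace and stop on an object; "squeeze" is the grip in N (left out, the last holds). Time passes only in rows, so rows that repeat a pose let the fingers close. It gives the time, the measured TCP pose, the force, the opening and the grip force at its end, in the units of the state.
- monitor.get_obs(): the state, without advancing time (a new reading comes with each control period).
- cams.get_image(name): name is "side" or "top"; returns a dict with "color" (420x560x3 uint8, red, green, blue), "mtx" (3x3 intrinsics, pixels), "R" (3x3) and "t" (3): a world point X has camera coordinates R X + t. Camera axes: x right, y down, z forward; pixel columns grow to the right and rows downward; lengths in m; the calibration is good to about 2 mm. A picture is of the moment at which its call begins. There is no depth.
- job_done(): hands the job in; it is judged then, once.
The state is a dict: "time": time; "joints": joint angles; "joint_velocities": joint speeds; "effort": joint torques, N m; "tool_pos": TCP position; "ee_rot": TCP orientation; "contact_force": force on the tool from outside, world axes, zero at the start; "moment": the same for the moment, N m; "opening": finger opening in m; "grasp_force": force on a finger pad.
Only numpy, scipy, OpenCV 4.12 (cv2) and the standard library are available. Lean on these libraries where they do the work, as an engineer would, in place of code of your own. Each camera call takes 0.05 s, during which the arm holds its last target. There are 200 camera calls.

## Working session

There is one attempt and no reset: what is moved stays moved. The work goes in short steps, Python scripts to look and compute and a tool call to move; the robot and the scene stay as the last step left them, time stands still between calls to the robot, and variables do not carry over. Pictures are saved under pics/ and viewed, at most 10 in all, crops included, and the job is handed in when it is done.

Besides the shell and the picture viewer there is one more tool, called after "Emit:" in YAML: its name, and indented under it one key for each argument. move_arm: Moves the arm, as the interface text tells. Its arguments: {"type":"object","properties":{"motion":{"type":"string"},"hand":{"type":"number"},"squeeze":{"type":"number"}},"required":["motion"]}

```bash
mkdir -p pics
cat > h.py <<'E'
import numpy as np, cv2
from bench import monitor, cams, job_done
def snap(n,f):
    i=cams.get_image(n); cv2.imwrite('pics/'+f+'.png',i['color'][:,:,::-1]); np.savez(f+'.npz',**i); return i
def ray(f,u,v,z):
    i=np.load(f+'.npz'); c=-i['R'].T@i['t']; d=i['R'].T@np.linalg.solve(i['mtx'],[u,v,1.]); return c+d*(z-c[2])/d[2]
def proj(f,X):
    i=np.load(f+'.npz'); p=i['mtx']@(i['R']@np.array(X)+i['t']); return p[:2]/p[2]
E
python3 - <<'E'
from h import *
snap('top','top1');snap('side','side1');o=monitor.get_obs();print(o)
E
```

```text
{'time': 0.1, 'joints': array([ 1.05292700e+00,  2.45705471e-01,  1.55889588e+00,  2.48452337e-05,
        1.33868771e+00, -1.74087026e-01]), 'joint_velocities': array([ 0.00062107, -0.00237988, -0.00164777,  0.00031158, -0.00157269,
       -0.00091117]), 'effort': array([ 8.02813174e-04, -4.30671072e+01, -3.27129543e+01, -1.35959544e-04,
        2.80357614e-03,  3.94243068e-05]), 'tool_pos': array([0.21896331, 0.61178901, 0.40371303]), 'ee_rot': array([-5.37263068e-01, -3.09470345e+00,  2.49345396e-03]), 'contact_force': array([ 0.03490407, -0.24863166, -0.86136263]), 'moment': array([-0.00219614,  0.02878441, -0.01694963]), 'grasp_force': 0.0, 'opening': 0.08523641204564116}
```

View pics/top1.png

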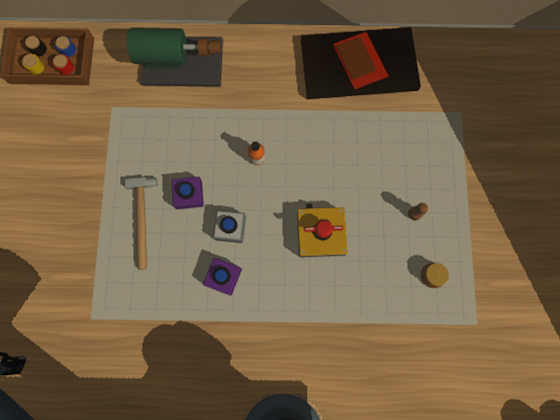

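View pics/side1.png

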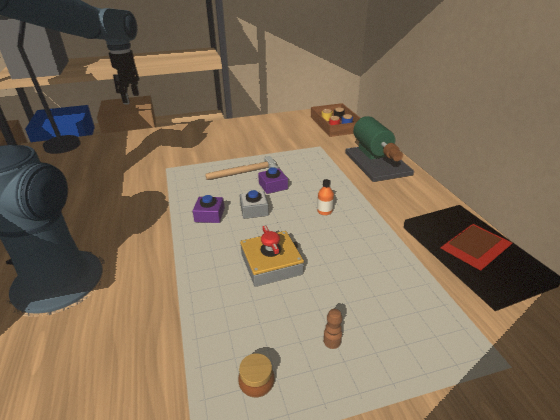

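The top view shows the stop station at about (322,231). There are three candidates for the reset box: purple at (187,191), grey/aluminium at (229,226) and purple at (222,275). Only the grey one fits the description, so I'll confirm it in an enlarged crop.

Run:
```python
from h import *
i=cv2.imread('pics/top1.png'); c=cv2.resize(i[185:275,200:355],None,fx=5,fy=5,interpolation=cv2.INTER_CUBIC); cv2.imwrite('pics/crop1.png',c)
for n,u,v,z in [('stop',323.5,229,.098),('earL',308,229,.092),('earR',340,228,.092),('reset',228.5,225.5,.063)]: print(n,ray('top1',u,v,z).round(4))
print(ray('top1',0,0,0),ray('top1',100,0,0))
```

```text
stop [ 0.5286 -0.102   0.098 ]
earL [ 0.529  -0.0617  0.092 ]
earR [ 0.533  -0.1461  0.092 ]
reset [0.5405 0.1512 0.063 ]
[1.2650664  0.90787231 0.        ] [1.27087609 0.59241549 0.        ]
```

View pics/crop1.png

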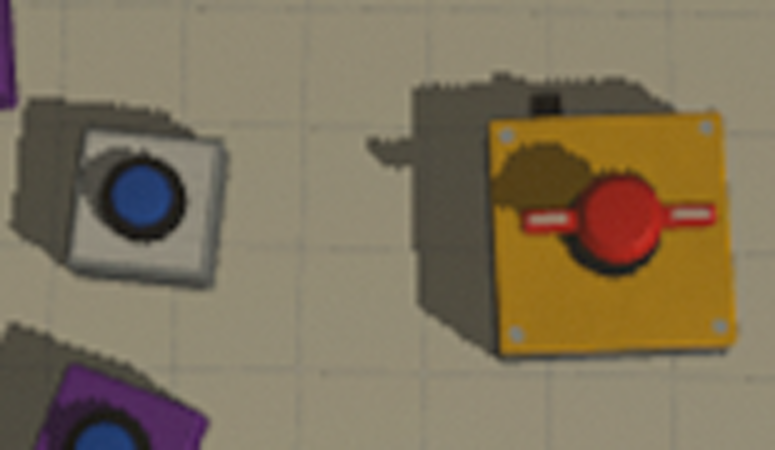

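Run:
```python
from h import *
P=lambda a,b,z: ray('top1',200+a/5-.4,185+b/5-.4,z)
a,b=P(522,221,.092),P(716,214,.092);d=a-b
s=P(620,217,.098)
print('head',s,'ears mid',(a+b)/2,'len',np.linalg.norm(d),'dir deg',np.degrees(np.arctan2(d[1],d[0])))
r=P(143,195,.063);print('reset',r)
for n,X in [('stop',s),('reset',r)]: print(n,'in side',proj('side1',X))
```

```text
head [ 0.53125601 -0.10225521  0.098     ] ears mid [ 0.53207093 -0.10233026  0.092     ] len 0.10254298689374884 dir deg 92.98993806612121
reset [0.5456581  0.15226003 0.063     ]
stop in side [269.1426591  235.17346739]
reset in side [252.72024275 193.63142778]
```

Emit:
move_arm:
  motion: "0.03 -0.07 0 0; 0.06 -0.14 0 0; 0.31 -0.713 0 0.34; 0.31 -0.713 0 0.34; 0.31 -0.713 0 0.34; 0.31 -0.713 0 0.34; 0.31 -0.713 0 0.34; 0.31 -0.713 0 0.34; 0.31 -0.713 0 0.34; 0.31 -0.713 0 0.34; 0.31 -0.713 0 0.34; 0.31 -0.713 0 0.34; 0.31 -0.713 0 0.34; 0.31 -0.713 0 0.34; 0.31 -0.713 0 0.34; 0.31 -0.713 0 0.34; 0.31 -0.713 0 0.34; 0.31 -0.713 0 0.34; 0.31 -0.713 0 0.34; 0.31 -0.713 0 0.34"
  hand: 0
  squeeze: 20

```text
time: 1.77
tool_pos: [0.5303, -0.1057, 0.4044]
ee_rot: [0.014, 3.141, -0.002]
contact_force: [-0.4, 1.0, -0.3]
opening: 0.0004
grasp_force: 0.0
```

Emit:
move_arm:
  motion: "0 0 -0.03 0.06; 0 0 -0.06 0.06; 0 0 -0.09 0.06; 0 0 -0.11 0.06; 0 0 -0.12 0.06; 0 0 -0.12 0.06; 0 0 -0.12 0.06; 0 0 -0.12 0.06"

```text
time: 2.43
tool_pos: [0.5298, -0.1011, 0.2865]
ee_rot: [-0.089, 3.138, -0.002]
contact_force: [-0.4, 0.3, 1.3]
opening: -0.0001
grasp_force: 0.0
```

Emit:
move_arm:
  motion: "0.002 -0.001 -0.005 0; 0.002 -0.001 -0.01 0; 0.002 -0.001 -0.014 0; 0.002 -0.001 -0.017 0; 0.002 -0.001 -0.02 0; 0.002 -0.001 -0.022 0; 0.002 -0.001 -0.024 0; 0.002 -0.001 -0.026 0; 0.002 -0.001 -0.027 0; 0.002 -0.001 -0.027 0; 0.002 -0.001 -0.027 0"

```text
time: 3.35
tool_pos: [0.5316, -0.1022, 0.2587]
ee_rot: [-0.088, 3.139, -0.001]
contact_force: [-0.9, -0.1, 7.3]
opening: -0.0
grasp_force: 3.1
```

Emit:
move_arm:
  motion: "0 0 -0.0007 0; 0 0 -0.0014 0; 0 0 -0.0014 0; 0 0 -0.0014 0"

```text
time: 3.68
tool_pos: [0.5319, -0.1023, 0.2585]
ee_rot: [-0.089, 3.139, -0.001]
contact_force: [-3.6, 1.3, 12.8]
opening: -0.0003
grasp_force: 6.8
```

Emit:
move_arm:
  motion: "0 0 0.015 0; 0 0 0.05 0; -0.024 0.041 0.06 0; -0.044 0.091 0.06 0; -0.044 0.141 0.06 0;-0.044 0.141 0.06 0;-0.044 0.141 0.06 0"

```text
time: 4.27
tool_pos: [0.4858, 0.0426, 0.3158]
ee_rot: [0.096, -3.139, -0.002]
contact_force: [0.7, -1.0, -0.6]
opening: -0.0003
grasp_force: 0.0
```

Run:
```python
from h import *
snap('top','top2');snap('side','side2')
t=cv2.imread('pics/top2.png')[185:275,280:370];s=cv2.imread('pics/side2.png')[200:290,225:315]
s0=cv2.imread('pics/side1.png')[200:290,225:315]
cv2.imwrite('pics/c2.png',cv2.resize(np.hstack([t,s,s0]),None,fx=2.9,fy=2.9,interpolation=cv2.INTER_CUBIC))
print(monitor.get_obs()['tool_pos'],monitor.get_obs()['time'])
```

```text
[0.48682288 0.03975226 0.31604595] 4.3667
```

View pics/c2.png

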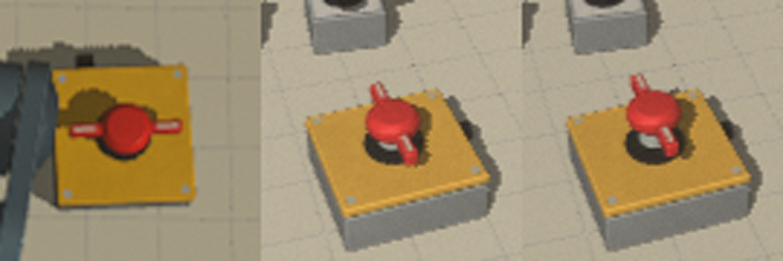

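The middle crop (latched, head at about (392,120)) shows the head clearly lower than in the right-hand crop (before, head at about (655,108)), so the button stays latched with the fingers off. Next I move behind the left ear.

Emit:
move_arm:
  motion: "0.006 -0.035 0 0; 0.012 -0.07 0 0; 0.018 -0.101 0 0; 0.018 -0.101 0 0; 0.018 -0.101 0 0; 0.018 -0.101 -0.03 0; 0.018 -0.101 -0.05 0; 0.018 -0.101 -0.065 0; 0.018 -0.101 -0.073 0; 0.018 -0.101 -0.073 0; 0.018 -0.101 -0.073 0"

```text
time: 5.28
tool_pos: [0.5052, -0.0619, 0.2434]
ee_rot: [0.089, -3.14, -0.0]
contact_force: [-0.4, -0.1, -0.2]
opening: 0.0002
grasp_force: 0.0
```

Run:
```python
from h import *
o=monitor.get_obs();p=o['tool_pos'];print(p,o['contact_force'])
c=np.array([.5319,-.1023])
for t in [-.1,0,.1,.2,.3,.4,.5,.6,.7,.78]:
    a=np.radians(93)-t; q=c+.042*np.array([np.cos(a),np.sin(a)])+.017*np.array([-np.sin(a),np.cos(a)])
    print(t,(q-p[:2]).round(4))
```

```text
[ 0.50515216 -0.06189428  0.2433759 ] [-0.4297221  -0.13154294 -0.15191545]
-0.1 [ 0.0036 -0.0015]
0 [0.0076 0.0006]
0.1 [0.0118 0.0024]
0.2 [0.0161 0.0036]
0.3 [0.0206 0.0045]
0.4 [0.0251 0.0049]
0.5 [0.0296 0.0048]
0.6 [0.0341 0.0043]
0.7 [0.0385 0.0033]
0.78 [0.042  0.0023]
```

Emit:
move_arm:
  motion: "0.004 -0.001 0 0; 0.0075 0.0005 0 0; 0.0095 0.0015 0 -0.05; 0.012 0.0025 0 -0.1; 0.014 0.003 0 -0.15; 0.016 0.0035 0 -0.2; 0.0185 0.004 0 -0.25; 0.0205 0.0045 0 -0.3; 0.023 0.0047 0 -0.35; 0.025 0.005 0 -0.4; 0.0275 0.005 0 -0.45; 0.0295 0.005 0 -0.5; 0.032 0.0045 0 -0.55; 0.034 0.0043 0 -0.6; 0.0365 0.004 0 -0.65; 0.0385 0.0033 0 -0.7; 0.042 0.0023 0 -0.78; 0.042 0.0023 0 -0.78; 0.042 0.0023 0 -0.78"

```text
time: 6.87
tool_pos: [0.5476, -0.0596, 0.244]
ee_rot: [1.109, 2.938, 0.0]
contact_force: [-0.6, 0.5, 0.6]
opening: 0.0003
grasp_force: 0.6
```

Run:
```python
from h import *
snap('top','top3');snap('side','side3')
t=cv2.imread('pics/top3.png')[185:275,280:370];s=cv2.imread('pics/side3.png')[200:290,225:315]
cv2.imwrite('pics/c3.png',cv2.resize(np.hstack([t,s]),None,fx=4,fy=4,interpolation=cv2.INTER_CUBIC))
o=monitor.get_obs();print(o['tool_pos'],o['contact_force'],o['moment'])
```

```text
[ 0.54728586 -0.05959253  0.24374316] [-1.06056719  1.02456504  0.65573768] [0.11913387 0.08054677 0.03900847]
```

View pics/c3.png

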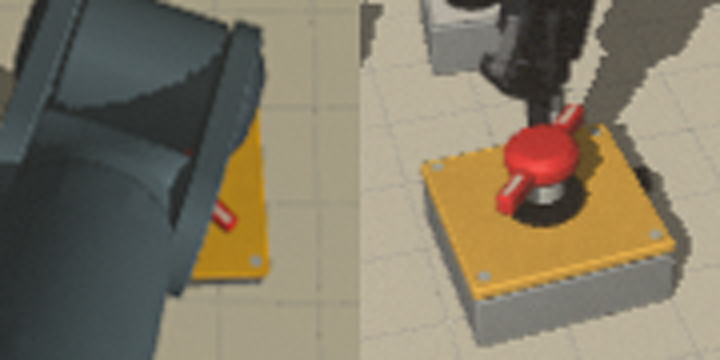

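The button has popped out: the head is high, the stem shows at (545,192), and the ears are turned about 45°. I back off along the same arc so the head springs back, then lift.

Emit:
move_arm:
  motion: "-0.0035 0.001 0 0.08; -0.008 0.002 0 0.18; -0.0125 0.0026 0 0.28; -0.017 0.0026 0 0.38; -0.0215 0.0022 0 0.48; -0.026 0.0012 0 0.58; -0.03 0 0 0.68; -0.0345 -0.002 0 0.78; -0.042 -0.0023 0 0.78; -0.048 -0.002 0 0.78; -0.048 -0.002 0.01 0.78; -0.048 -0.002 0.05 0.78; -0.048 0.03 0.08 0.78; -0.048 0.07 0.08 0.78; -0.04 0.11 0.08 0.78; -0.03 0.15 0.08 0.78; -0.02 0.19 0.08 0.78; -0.002 0.212 0.08 0.78; -0.002 0.212 0.08 0.78; -0.002 0.212 0.08 0.78"

```text
time: 8.63
tool_pos: [0.5454, 0.1535, 0.324]
ee_rot: [-0.091, 3.139, -0.0]
contact_force: [0.8, -0.6, -0.4]
opening: 0.0002
grasp_force: 0.0
```

Run:
```python
from h import *
snap('top','top4');snap('side','side4')
t=cv2.imread('pics/top4.png')[185:275,200:370];s=cv2.imread('pics/side4.png')[170:260,205:315]
cv2.imwrite('pics/c4.png',cv2.resize(np.hstack([t,s]),None,fx=2.8,fy=2.8,interpolation=cv2.INTER_CUBIC))
o=monitor.get_obs();print(o['tool_pos'],o['contact_force'],o['ee_rot'])
```

```text
[0.54485959 0.15190476 0.3235755 ] [-0.71142274 -0.65829322 -0.44205858] [ 8.69686118e-02 -3.14030196e+00  3.99274339e-04]
```

View pics/c4.png

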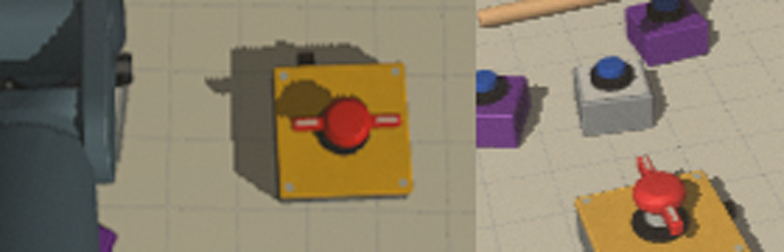

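The head is out and the ears are back at rest, at about (346,122) in the crop. Now I press the blue button.

Emit:
move_arm:
  motion: "0.0008 0.0004 -0.035 0; 0.0008 0.0004 -0.06 0; 0.0008 0.0004 -0.075 0; 0.0008 0.0004 -0.08 0; 0.0008 0.0004 -0.083 0; 0.0008 0.0004 -0.086 0; 0.0008 0.0004 -0.088 0; 0.0008 0.0004 -0.09 0; 0.0008 0.0004 -0.0915 0; 0.0008 0.0004 -0.093 0; 0.0008 0.0004 -0.0937 0; 0.0008 0.0004 -0.0937 0; 0.0008 0.0004 -0.0937 0"

```text
time: 9.82
tool_pos: [0.547, 0.1526, 0.2341]
ee_rot: [-0.09, 3.14, -0.002]
contact_force: [-13.0, -4.0, 27.5]
opening: -0.0003
grasp_force: 13.2
```

Run:
```python
from h import *
o=monitor.get_obs();print(o['tool_pos'],o['contact_force'],o['moment'],o['ee_rot'])
snap('side','side5')
s=cv2.imread('pics/side5.png')[150:225,210:290];s0=cv2.imread('pics/side4.png')[150:225,210:290]
cv2.imwrite('pics/c5.png',cv2.resize(np.hstack([s,s0]),None,fx=5,fy=5,interpolation=cv2.INTER_CUBIC))
```

```text
[0.5470004 0.1525798 0.2340645] [-12.95164366  -4.02954509  27.50871481] [-0.82524348  2.26500384 -0.05496752] [-8.96524247e-02  3.13979524e+00 -2.37064765e-03]
```

View pics/c5.png

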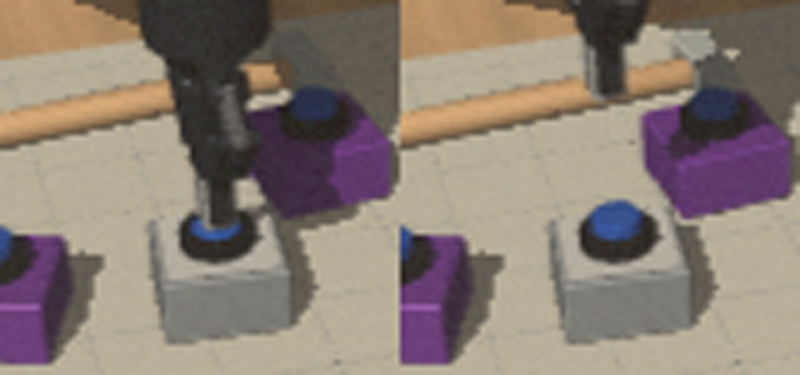

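Emit:
move_arm:
  motion: "0 0 0 0; 0 0 0 0; 0 0 0 0"

```text
time: 10.12
tool_pos: [0.547, 0.1526, 0.2341]
ee_rot: [-0.09, 3.14, -0.002]
contact_force: [-12.9, -3.7, 25.8]
opening: 0.0002
grasp_force: 13.2
```

Emit:
move_arm:
  motion: "-0.001 0 0.004 0; -0.001 0 0.012 0; -0.001 0 0.012 0; -0.001 0 0.012 0"

```text
time: 10.45
tool_pos: [0.5451, 0.1528, 0.2422]
ee_rot: [-0.088, 3.139, 0.001]
contact_force: [-0.2, -0.3, -0.2]
opening: 0.0001
grasp_force: 0.0
```

Emit:
move_arm:
  motion: "-0.001 0 -0.003 0; -0.001 0 -0.004 0; -0.001 0 -0.005 0; -0.001 0 -0.005 0; -0.001 0 -0.005 0; -0.001 0 -0.005 0"

```text
time: 10.95
tool_pos: [0.544, 0.1528, 0.2367]
ee_rot: [-0.088, 3.14, 0.0]
contact_force: [0.8, 1.8, 2.5]
opening: 0.0002
grasp_force: 1.7
```

Emit:
move_arm:
  motion: "0 0 -0.001 0; 0 0 -0.002 0; 0 0 -0.002 0; 0 0 -0.002 0"

```text
time: 11.28
tool_pos: [0.544, 0.1527, 0.2347]
ee_rot: [-0.088, 3.14, 0.0]
contact_force: [1.2, 1.2, 5.9]
opening: -0.0002
grasp_force: 2.3
```

Emit:
move_arm:
  motion: "0 0 -0.001 0; 0 0 -0.001 0; 0 0 -0.001 0"

```text
time: 11.53
tool_pos: [0.5441, 0.1528, 0.2344]
ee_rot: [-0.088, 3.14, 0.0]
contact_force: [-1.2, 0.4, 8.9]
opening: -0.0002
grasp_force: 4.5
```

Emit:
move_arm:
  motion: "0 0 -0.001 0; 0 0 -0.001 0; 0 0 -0.001 0"

```text
time: 11.78
tool_pos: [0.5442, 0.1528, 0.2343]
ee_rot: [0.089, -3.14, 0.0]
contact_force: [-4.2, 0.6, 14.8]
opening: -0.0002
grasp_force: 7.6
```

Run:
```python
from h import *
o=monitor.get_obs();print(o['tool_pos'],o['contact_force'],o['moment'],o['ee_rot'])
snap('side','side6')
L=[cv2.resize(cv2.imread(f'pics/side{k}.png')[178:222,232:276],None,fx=9,fy=9,interpolation=cv2.INTER_CUBIC) for k in (6,4)]
cv2.imwrite('pics/c6.png',np.hstack(L))
```

```text
[0.54422881 0.1528102  0.23425174] [-4.16107761  0.63426603 14.78191108] [ 0.05286502  0.81006278 -0.02785449] [ 8.86296497e-02 -3.13992227e+00  1.94007202e-04]
```

View pics/c6.png

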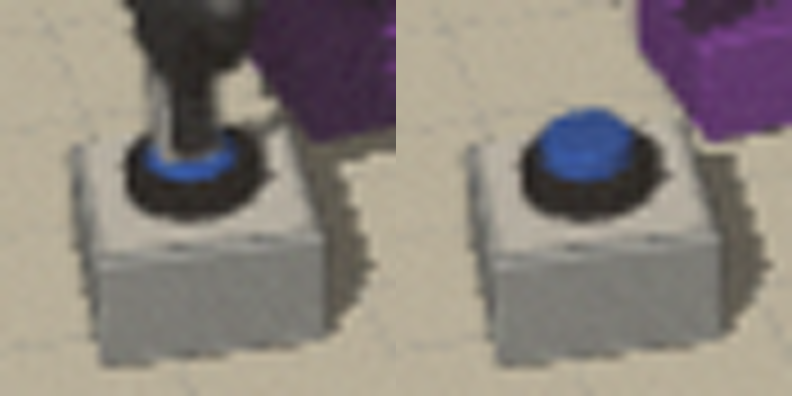

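Emit:
move_arm:
  motion: "0 0 0.003 0; 0 0 0.0045 0; 0 0 0.0045 0; 0 0 0.0045 0"

```text
time: 12.17
tool_pos: [0.544, 0.1527, 0.237]
ee_rot: [-0.088, 3.14, 0.0]
contact_force: [1.6, 1.3, 3.0]
opening: 0.0002
grasp_force: 1.6
```

Emit:
move_arm:
  motion: "0 0 0.001 0; 0 0 0.001 0; 0 0 0.001 0;0 0 0.001 0"

```text
time: 12.5
tool_pos: [0.5439, 0.1527, 0.238]
ee_rot: [0.088, -3.14, 0.0]
contact_force: [1.9, 1.3, 2.5]
opening: 0.0002
grasp_force: 1.4
```

Emit:
move_arm:
  motion: "0 0 0.001 0; 0 0 0.001 0; 0 0 0.001 0;0 0 0.001 0"

```text
time: 12.83
tool_pos: [0.5437, 0.1526, 0.2389]
ee_rot: [0.088, -3.14, 0.0]
contact_force: [1.7, 0.0, 2.3]
opening: 0.0001
grasp_force: 1.1
```

Emit:
move_arm:
  motion: "0 0 0.001 0; 0 0 0.001 0; 0 0 0.001 0;0 0 0.001 0"

```text
time: 13.17
tool_pos: [0.5437, 0.1526, 0.2399]
ee_rot: [0.088, -3.14, 0.0]
contact_force: [0.9, 0.4, 2.0]
opening: -0.0005
grasp_force: 0.8
```

Emit:
move_arm:
  motion: "0 0 0.003 0; 0 0 0.003 0; 0 0 0.003 0;0 0 0.003 0"

```text
time: 13.5
tool_pos: [0.5436, 0.1526, 0.2428]
ee_rot: [0.088, -3.139, 0.0]
contact_force: [-0.2, -0.7, -0.0]
opening: 0.0
grasp_force: 0.0
```

Pad force persists up to TCP z ≈ 0.240 and the hard stop is at 0.2343. That is the full 6 mm of travel, so the press was complete. Now I lift clear and check.

Emit:
move_arm:
  motion: "0 0 0.03 0; 0 0 0.07 0; 0 0 0.1 0; -0.03 0.04 0.12 0; -0.06 0.08 0.13 0; -0.09 0.12 0.13 0; -0.12 0.16 0.13 0; -0.13 0.2 0.13 0; -0.13 0.24 0.13 0; -0.13 0.26 0.13 0; -0.13 0.26 0.13 0; -0.13 0.26 0.13 0; -0.13 0.26 0.13 0"

```text
time: 14.58
tool_pos: [0.4137, 0.4127, 0.3726]
ee_rot: [0.09, -3.139, 0.002]
contact_force: [-0.3, 0.2, 0.8]
opening: 0.0002
grasp_force: 0.0
```

Run:
```python
from h import *
snap('side','side7');o=monitor.get_obs();print(o['tool_pos'],o['contact_force'],o['time'])
```

```text
[0.41398165 0.41200609 0.37260189] [ 1.19179716 -0.82402369  0.46496657] 14.6333
```

View pics/side7.png

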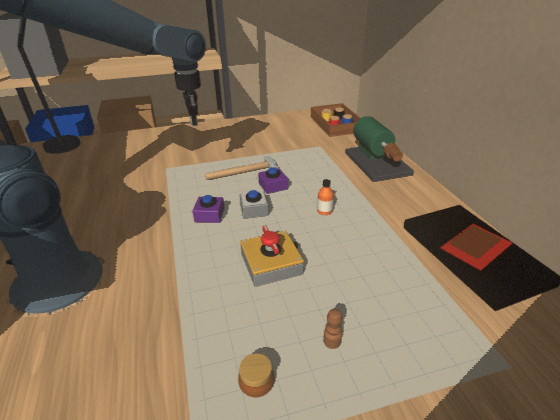

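The stop button (270,237) is out, the blue button (253,195) is free, the loose items have not moved, and the arm is clear.

```bash
python3 -c "
from bench import job_done; print(job_done())"
```

```text
the job is handed in; nothing more can be done
None
```

The job is handed in: the red stop button was pushed in and seen to stay latched, its ear was turned clockwise until it popped out and sprang back, then the blue reset button was pressed to its end stop and left free, with nothing else on the bench moved.

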